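# Take the snap-tab battery cover off a handpiece power pack

## Task

One of the two grey power packs on the jeweller's bench has a white battery cover held by two snap tabs standing up from it. Squeeze the two tabs towards each other and, keeping them squeezed, lift the cover straight off; the pack must stay standing on the bench about where it is. Set the cover down gently, right way up (tabs upward), in the middle of the cork mat.

Things in the scene. Friction and masses are not known exactly. Their poses are not given: they have to be found in the camera images.
- cover: White battery cover, 90 g, on a grey pack. Plate 80x80x4 mm; origin at centre of its underside (55 mm above bench at start), z up. Two upright snap tabs, each 28 mm wide along x, 4 thick, tops 34 mm above origin, outer faces at y = +28 and -28 mm (56 over both); free space outside them. Skirts reach 13 mm below origin: on a flat surface it stands level on them, origin 13 mm up.
- pack: Grey power pack carrying the cover: loose on the bench, about 0.7 kg, 55 mm high. Origin on its underside, straight below the cover's; axes as the cover's. Spans x -55 to +95, y -55 to +55 mm; dial 11 mm high at the +x end. Slides a little if squeezed off-centre. The similar other pack has no tabs, but a screwed cover with one round knob 32 mm wide.
- mat: Square cork mat fixed on the bench, 160 x 160 x 4 mm thick; origin at the centre of its underside (its top is 4 mm above the bench).
- tab_left (a joint): How far the cover's +y tab is pressed inward: 0 at rest, 0.009 m fully in; the other tab is its mirror image. Sprung: 3 N to start, 6 to 7 N fully in. At rest a barb below the plate catches 5 mm under the pack's top wall; it is clear from 0.005 m on. With both tabs fully in (38 mm over both) the cover lifts straight out.
Things that resemble listed ones, but are neither listed nor needed, are in the scene too. Leave any orange or turquoise look-alike of the cover alone. Leave any pink look-alike of the pack alone.

How it is judged:
By the outcome, as a careful person would: the job done as asked, in the order asked, and still so for the second after the job is handed in, with the robot touching nothing.
It also fails if it takes over 42 s, if anything falls off the work surface, if the arm or the gripper's body presses on something with over 40 N, if the wrist force passes 120 N, or if a joint passes its speed limit or range.

## Robot

A 6-joint arm with a two-finger parallel gripper is mounted at the origin on the work surface. World frame = base frame: x ahead of the robot, y to its left, z up, the work surface at z = 0. Lengths are in mm, angles in rad, forces in N, time in s.
With the tool pointing down it reaches from about 375 to 825 mm from the base axis. Payload 5.5 kg.
Tool frame: the origin (TCP) lies at the very end of the fingers, on their centre line; the grasp point (between the pads) lies 19 mm behind it; z points along the fingers, y is the direction in which the jaws open and shut (so a half turn about z gives the same grasp; the last joint's range is limited). The gripper opens to 85 mm and grips with 20 to 120 N. Pads are 22 mm wide; open, the fingers measure 114 mm over their backs; the gripper's body (76 mm by 85 mm) begins 54 mm behind the grasp point. The pads swing forward as they close: fully open they stand 13 mm farther back than shut.
Start: joints at [1.34, 0.314, -0.047, 1.21, 0, 1.571], TCP at [137.251, 584.086, 196.699] pointing down, gripper open.
Joint ranges: [-2.67, 2.67], [-0.69, 1.73], [-1.03, 1.25], [-2.08, 2.16], [-1.42, 1.45], [-3.14, 3.14]. Speed limits (rad/s): [2.39, 2.39, 3.01, 3.14, 3.14, 3.14].

## Interface

Orientations are given as a 3x3 rotation matrix whose columns are the frame's x, y, z axes.
In Python, from rig import arm gives the robot as it stands.
- The arm moves only by the tool move_arm, never from a script. Its arguments are lists of equal length, an entry for each row: "slide": the shift along the tool's x, y, z in units of 0.6 m (1.0 is 0.6 m), a list of three; "turn": the turn, a rotation vector about the tool's x, y, z in units of 45 degrees (1.0 is 45 degrees), a list of three. In form: {"slide": [[dx, dy, dz], ...], "turn": [[rx, ry, rz], ...]}. A call has 1 to 12 rows; each row is the pose to reach, as a shift and turn from the pose commanded when the call began, along the tool's axes at that moment; what a row does not reach only later rows make up. A row lasts 1/12 s, in which the tool goes at most 41.7 mm and 7.16 degrees, less where a joint would pass 70% of its speed; a pose out of reach is approached as far as the arm can. A call with a number of a shift or a turn outside -1 to 1 is refused whole. A call with a gripper value outside its range is refused whole. "jaw" is the opening, from 0 (shut) to 1 (fully open), set as the call begins (left out, the last holds). The fingers move at their own pace and stop on an object; "grip_force" is the grip in N (left out, the last holds). Time passes only in rows, so rows that repeat a pose let the fingers close. It gives the time, the measured TCP pose, the force and the opening at its end, in the units of the state.
- arm.get_obs(): the state, without advancing time (a new reading comes with each control period).
- arm.get_image(name): name is "scene" or "top" or "wrist"; returns the picture (420x560x3 uint8, red, green, blue); there is no depth.
- arm.camera_model(name): a dict with "vertical_fov" (degrees; the focal length in pixels is half the picture's height over the tangent of half this angle, whatever the lens; pixels are square), "cx", "cy" (the principal point, pixels), "rvec" (rotation vector, rad) and "tvec" (3), from world to camera coordinates, as OpenCV has them; the wrist camera has in their place "tool_from_camera" (4x4, takes a point from camera to tool coordinates, whose origin is the TCP and whose axes are the flange's). Camera axes: x right, y down, z forward; pixel columns grow to the right and rows downward; lengths in mm; the calibration is good to about 2 mm. A picture is of the moment at which its call begins: read the wrist's pose just before it. camera_model takes no time and is no camera call.
- arm.finish_job(): hands the job in, once; it reports no verdict.
Trained networks look in the newest picture that a camera, given by its name, has taken for a name from the list of things; names that differ only in an ending like _2 or _b are one class to them, and where a whole thing is asked for, a point or a joint stands for the part that bears it (a point fixed in the world has none). Each returns a list of dicts, best first, with "score" (0 to 1); they miss things now and then, are a little off and sometimes report something else, mostly with a low value. They report only what shows in the picture. A call takes as long as a camera call. They do not tell look-alikes from the thing itself.
- arm.regions_of(camera, name): "region" (420x560 bool, what is visible of it) and "bbox" ([centre column, centre row, width, height] in pixels, round what is visible of it).
- arm.place_of(camera, name): "position" ([column, row] in pixels: a listed point, or the origin of a listed thing).
The state is a dict: "time_s": time; "joints": joint angles; "joint_vel": joint speeds; "tau": joint torques, N m; "tcp_pos": TCP position; "ee_rot": TCP orientation; "force": force on the tool from outside, world axes, zero at the start; "torque": the same for the moment, N m; "finger_gap": finger opening in mm.
Only numpy, scipy, OpenCV 4.12 (cv2) and the standard library are available. Lean on these libraries where they do the work, as an engineer would, in place of code of your own. Each camera call takes 0.05 s, during which the arm holds its last target.

## Working session

There is one attempt and no reset: what is moved stays moved. The work goes in short steps, Python scripts to look and compute and a tool call to move; the robot and the scene stay as the last step left them, time stands still between calls to the robot, and variables do not carry over. Pictures are saved under pics/ and viewed, and the job is handed in when it is done.

Besides the shell and the picture viewer there is one more tool, called after "Call:" as name(argument=value, ...) on one line, values as JSON. move_arm: Moves the arm, as the interface text tells. Its arguments: {"type":"object","properties":{"slide":{"type":"array"},"turn":{"type":"array"},"jaw":{"type":"number"},"grip_force":{"type":"number"}},"required":["slide","turn"]}

```bash
ls; mkdir -p pics
cat > h.py <<'E'
import numpy as np,cv2
from rig import arm
def save(n,im): cv2.imwrite('pics/'+n+'.png',cv2.cvtColor(im,cv2.COLOR_RGB2BGR))
def cam(name,T=None):
    m=arm.camera_model(name); f=210/np.tan(np.radians(m['vertical_fov'])/2)
    K=np.array([[f,0,m['cx']],[0,f,m['cy']],[0,0,1]])
    if 'rvec' in m:
        R=cv2.Rodrigues(np.array(m['rvec'],float))[0]; t=np.array(m['tvec'],float)
    else:
        o=T; W=np.eye(4); W[:3,:3]=o['ee_rot']; W[:3,3]=o['tcp_pos']
        C=np.linalg.inv(W@np.array(m['tool_from_camera'])); R=C[:3,:3]; t=C[:3,3]
    return K,R,t
def back(c,px,z):
    K,R,t=c; d=R.T@np.linalg.inv(K)@np.array([px[0],px[1],1.]); o=-R.T@t
    return o+d*(z-o[2])/d[2]
def proj(c,P):
    K,R,t=c; p=(K@(R@np.atleast_2d(P).T+t[:,None])).T; return p[:,:2]/p[:,2:]
E
python3 - <<'E'
from h import *
for n in ['scene','top']:
    save(n+'0',arm.get_image(n)); m=arm.camera_model(n); print(n,m)
    c=cam(n)
    for k,z in [('cover',55),('pack',0),('mat',0)]:
        for r in arm.place_of(n,k): print(n,k,np.round(r['score'],2),np.round(r['position']),back(c,r['position'],z).round())
o=arm.get_obs(); save('wrist0',arm.get_image('wrist')); print({k:np.round(v,3).tolist() for k,v in o.items()}); print(arm.camera_model('wrist'))
E
```

```text
pics
scene {'vertical_fov': 49.094426408592646, 'cx': 279.3554607051271, 'cy': 212.11415192729126, 'rvec': array([ 2.28245015,  1.04761763, -0.38066846]), 'tvec': array([-395.3915435 , -222.87783319, 1463.18516012])}
scene cover 0.95 [330. 173.] [495. 287.  55.]
scene cover 0.88 [363. 156.] [511. 406.  55.]
scene cover 0.62 [284. 164.] [385. 211.  55.]
scene pack 0.89 [327. 188.] [498. 278.   0.]
scene pack 0.84 [413. 214.] [722. 388.   0.]
scene pack 0.78 [322. 125.] [290. 454.  -0.]
scene mat 0.57 [256. 244.] [518.  -3.   0.]
top {'vertical_fov': 49.64169010073246, 'cx': 281.4931345795743, 'cy': 206.330924983172, 'rvec': array([ 2.18053333, -2.18204413,  0.0729958 ]), 'tvec': array([  73.15575228,  504.85469704, 1234.94216039])}
top cover 0.94 [206. 208.] [498. 275.  55.]
top cover 0.69 [152. 206.] [503. 421.  55.]
top cover 0.58 [218. 263.] [352. 241.  55.]
top pack 0.85 [207. 208.] [501. 283.   0.]
top pack 0.81 [150. 282.] [296. 438.   0.]
top pack 0.72 [173. 129.] [726. 381.   0.]
top mat 0.73 [311. 203.] [515.  -9.   0.]
{'time_s': 0.4, 'joints': [1.34, 0.314, -0.047, 1.21, -0.0, 1.571], 'joint_vel': [0.0, -0.002, 0.001, -0.001, -0.001, 0.0], 'tau': [0.0, -53.884, 33.959, 0.007, -0.0, -0.0], 'tcp_pos': [137.221, 584.026, 196.57], 'ee_rot': [[-0.973, 0.229, -0.0], [0.229, 0.973, -0.0], [-0.0, -0.0, -1.0]], 'force': [1.09, 0.407, -1.492], 'torque': [0.016, 0.016, -0.008], 'finger_gap': 85.002}
{'vertical_fov': 59.53907661506664, 'cx': 274.2040774739821, 'cy': 211.15563764616047, 'tool_from_camera': array([[ 6.82785135e-04, -9.44398246e-01, -3.28803113e-01,
         8.47507379e+01],
       [ 9.99999724e-01,  7.41222184e-04, -5.23838819e-05,
         4.33349710e-01],
       [ 2.93187408e-04, -3.28802987e-01,  9.44398491e-01,
        -1.77380523e+02],
       [ 0.00000000e+00,  0.00000000e+00,  0.00000000e+00,
         1.00000000e+00]])}
```

Run:
```python
import cv2
a=cv2.imread('pics/top0.png');cv2.imwrite('pics/top0c.png',cv2.resize(a[60:340,80:380],None,fx=2.1,fy=2.1,interpolation=cv2.INTER_CUBIC))
```

```text
(no output)
```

View pics/scene0.png

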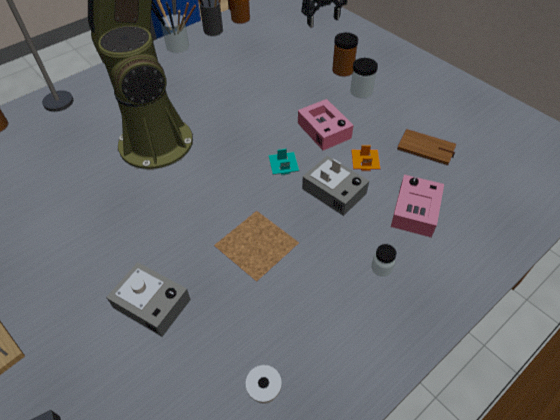

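View pics/top0c.png

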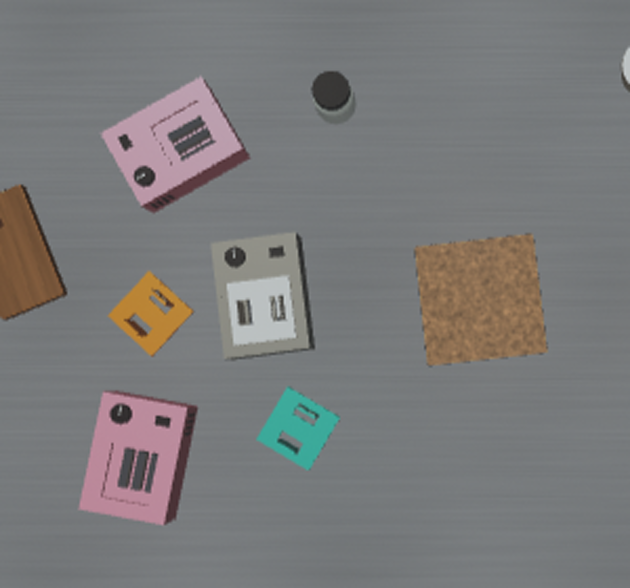

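The candidates for the cover in the scene picture are:
- White on the grey pack at (330,173)
- Turquoise at (284,164)
- Orange at (363,156)
- The knob pack at (148,295)
- The pinks at (325,122) and (418,205)

By the description, the white one with two tabs on the grey pack is the target. I'll measure it next.

Run:
```python
from h import *
im=cv2.cvtColor(cv2.imread('pics/top0.png'),cv2.COLOR_BGR2RGB); c=cam('top')
def rect(mask,z):
    n=cv2.findContours(mask.astype(np.uint8),cv2.RETR_EXTERNAL,cv2.CHAIN_APPROX_NONE)[0]
    k=max(n,key=cv2.contourArea)[:,0,:]
    w=np.array([back(c,p,z)[:2] for p in k],np.float32)
    return cv2.minAreaRect(w)
print(im[208,206],im[208,195],im[203,311])
m=np.zeros((420,560),bool); s=im[170:240,170:240].astype(int); m[170:240,170:240]=(s.min(2)>165)
print('cover',rect(m,59))
r=[x for x in arm.regions_of('top','mat')][0]['region']; print('mat',rect(r,4))
for x in arm.regions_of('top','pack'): print('pack',x['score'],x['bbox'],rect(x['region'],55))
save('cc',cv2.resize(im[165:250,165:250],None,fx=6,fy=6,interpolation=cv2.INTER_CUBIC))
```

```text
[187 192 193] [73 70 65] [135 107  79]
cover ((499.5799255371094, 280.3072814941406), (79.89450073242188, 78.47506713867188), 7.374800682067871)
mat ((517.269287109375, -2.2492294311523438), (159.99871826171875, 159.63893127441406), 6.427501678466797)
pack 0.85 [164.6, 130.2, 65.1, 63.7] ((713.2537231445312, 394.61761474609375), (130.5990447998047, 154.26971435546875), 29.153654098510742)
pack 0.83 [205.1, 203.2, 50.1, 61.3] ((518.2849731445312, 278.47882080078125), (153.47315979003906, 118.68521881103516), 7.9775543212890625)
pack 0.56 [145.9, 277.9, 55.7, 66.2] ((313.13104248046875, 433.31170654296875), (122.9579086303711, 157.03594970703125), 79.24687957763672)
```

View pics/cc.png

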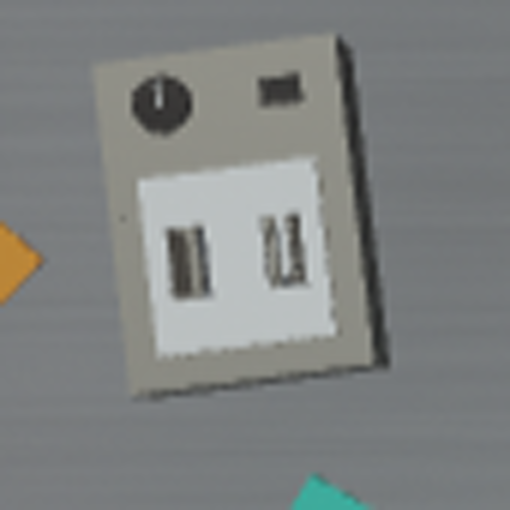

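Call:
move_arm(slide=[[-0.704, -0.3545, 0.05], [-0.704, -0.3545, 0.05], [-0.704, -0.3545, 0.05], [-0.704, -0.3545, 0.05], [-0.704, -0.3545, 0.05], [-0.704, -0.3545, 0.05], [-0.704, -0.3545, 0.11], [-0.704, -0.3545, 0.11], [-0.704, -0.3545, 0.11], [-0.704, -0.3545, 0.11], [-0.704, -0.3545, 0.11], [-0.704, -0.3545, 0.11]], turn=[[0, 0, -0.458], [0, 0, -0.458], [0, 0, -0.458], [0, 0, -0.458], [0, 0, -0.458], [0, 0, -0.458], [0, 0, -0.458], [0, 0, -0.458], [0, 0, -0.458], [0, 0, -0.458], [0, 0, -0.458], [0, 0, -0.458]], jaw=1, grip_force=20)

```text
time_s: 1.55
tcp_pos: [502.2, 277.5, 129.9]
ee_rot: [[-0.992, -0.126, 0.001], [-0.126, 0.992, -0.001], [-0.001, -0.001, -1.0]]
force: [1.4, 0.5, -0.3]
finger_gap: 85.5
```

Call:
move_arm(slide=[[0, 0, 0], [0, 0, 0], [0, 0, 0]], turn=[[0, 0, 0], [0, 0, 0], [0, 0, 0]])

```text
time_s: 1.8
tcp_pos: [499.5, 280.6, 130.8]
ee_rot: [[-0.992, -0.128, -0.0], [-0.128, 0.992, 0.0], [0.0, 0.0, -1.0]]
force: [-0.3, 0.4, 0.5]
finger_gap: 85.3
```

```bash
cat > look.py <<'E'
from h import *
import sys
o=arm.get_obs(); im=arm.get_image('wrist'); save(sys.argv[1],im)
print({k:np.round(o[k],3).tolist() for k in ['time_s','tcp_pos','ee_rot','force','joints','finger_gap']})
import pickle; pickle.dump((o,im),open(sys.argv[1]+'.pkl','wb'))
E
python3 look.py w1
```

```text
{'time_s': 1.8, 'tcp_pos': [499.465, 280.586, 130.766], 'ee_rot': [[-0.992, -0.128, -0.0], [-0.128, 0.992, 0.0], [0.0, 0.0, -1.0]], 'force': [-0.349, 0.391, 0.477], 'joints': [0.512, 0.297, -0.222, 1.051, 0.001, 0.383], 'finger_gap': 85.311}
```

View pics/w1.png

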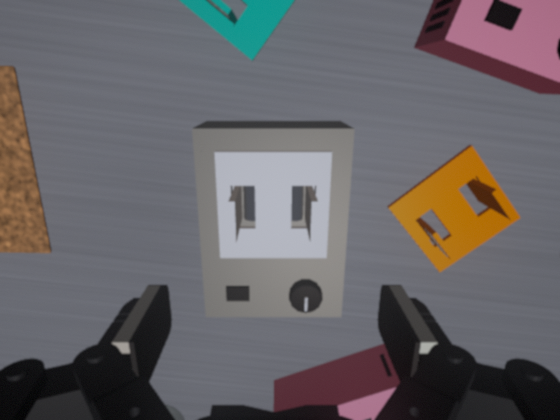

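Run:
```python
from h import *
import pickle
o,im=pickle.load(open('w1.pkl','rb')); c=cam('wrist',o)
s=im.astype(int); m=np.zeros((420,560),np.uint8); m[140:270,205:345]=(s.min(2)>140)[140:270,205:345]
k=max(cv2.findContours(m,cv2.RETR_EXTERNAL,cv2.CHAIN_APPROX_NONE)[0],key=cv2.contourArea)[:,0,:]
w=np.array([back(c,p,59)[:2] for p in k],np.float32); r=cv2.minAreaRect(w); print(r)
R=np.array(o['ee_rot']); d=np.array([*r[0],59])-o['tcp_pos']; print('tool frame offset',R.T@d, 'tool y ang',np.degrees(np.arctan2(R[1,1],R[0,1]))-90)
# predicted tabs
a=np.radians(r[2] if r[2]<45 else r[2]-90); X=np.array([np.cos(a),np.sin(a)]);Y=np.array([-X[1],X[0]])
C=np.array(r[0]); big=cv2.resize(im[130:280,190:360],None,fx=4,fy=4,interpolation=cv2.INTER_CUBIC)
for z in (59,89):
  for sy in (28,24,-24,-28):
    P=[np.r_[C+X*x+Y*sy,z] for x in (-14,14)]; q=((proj(c,P)-[190,130])*4+1.5).astype(int); cv2.line(big,tuple(map(int,q[0])),tuple(map(int,q[1])),(255,0,0) if z==89 else (0,160,0),1)
save('w1c',big)
```

```text
((499.28643798828125, 280.63177490234375), (80.73828125, 82.5490951538086), 7.411650657653809)
tool frame offset [1.39375412e-01 4.11738524e-02 7.17663305e+01] tool y ang 7.373791395027752
```

View pics/w1c.png

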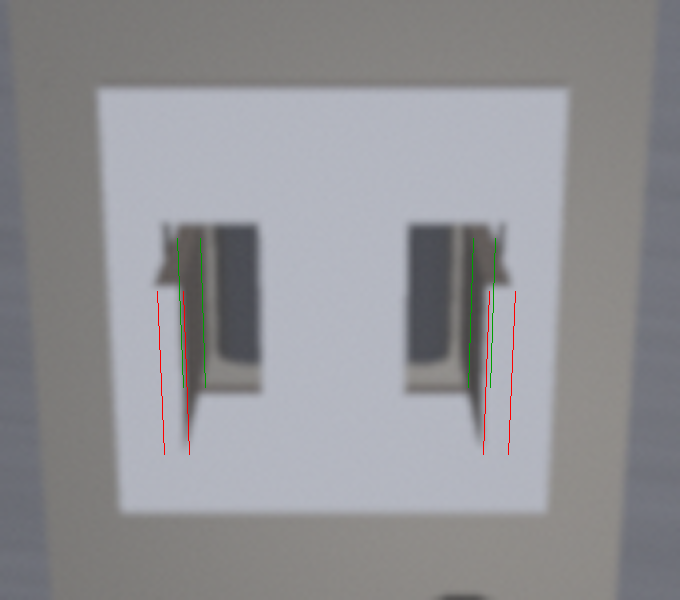

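Call:
move_arm(slide=[[0, 0, 0.04], [0, 0, 0.07], [0, 0, 0.095], [0, 0, 0.11], [0, 0, 0.1155], [0, 0, 0.1155], [0, 0, 0.1155], [0, 0, 0.1155], [0, 0, 0.1155]], turn=[[0, 0, 0], [0, 0, 0], [0, 0, 0], [0, 0, 0], [0, 0, 0], [0, 0, 0], [0, 0, 0], [0, 0, 0], [0, 0, 0]], jaw=0.78)

```text
time_s: 2.6
tcp_pos: [500.5, 280.9, 62.4]
ee_rot: [[-0.992, -0.129, 0.002], [-0.129, 0.992, 0.001], [-0.002, 0.001, -1.0]]
force: [-0.1, 0.1, -0.1]
finger_gap: 66.4
```

```bash
python3 look.py w2
```

```text
{'time_s': 2.6, 'tcp_pos': [500.475, 280.927, 62.444], 'ee_rot': [[-0.992, -0.129, 0.002], [-0.129, 0.992, 0.001], [-0.002, 0.001, -1.0]], 'force': [-0.102, 0.145, -0.09], 'joints': [0.511, 0.351, -0.314, 0.904, 0.0, 0.382], 'finger_gap': 66.431}
```

View pics/w2.png

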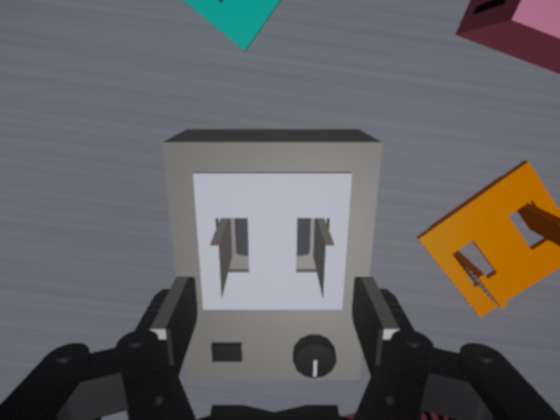

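Run:
```python
from h import *
import pickle
o,im=pickle.load(open('w2.pkl','rb')); c=cam('wrist',o); R=np.array(o['ee_rot']);t=np.array(o['tcp_pos'])
for p in [(0,0,0),(11,33,0),(-11,33,0),(11,33,-8),(-11,33,-8),(11,33,-19),(-11,33,-19),(11,-33,-8),(-11,-33,-8),(11,33,-30),(-11,33,-30)]:
    print(p,proj(c,t+R@np.array(p,float)).round())
s=im.astype(int); m=np.zeros((420,560),np.uint8); m[165:315,180:365]=(s.min(2)>140)[165:315,180:365]
k=max(cv2.findContours(m,cv2.RETR_EXTERNAL,cv2.CHAIN_APPROX_NONE)[0],key=cv2.contourArea)[:,0,:]
w=np.array([back(c,p,59)[:2] for p in k],np.float32); r=cv2.minAreaRect(w); print(r, R.T@(np.array([*r[0],59])-t))
save('w2c',cv2.resize(im[160:380,140:400],None,fx=3,fy=2.7,interpolation=cv2.INTER_CUBIC))
```

```text
(0, 0, 0) [[274. 252.]]
(11, 33, 0) [[337. 233.]]
(-11, 33, 0) [[334. 270.]]
(11, 33, -8) [[339. 239.]]
(-11, 33, -8) [[337. 278.]]
(11, 33, -19) [[343. 248.]]
(-11, 33, -19) [[340. 289.]]
(11, -33, -8) [[208. 239.]]
(-11, -33, -8) [[210. 278.]]
(11, 33, -30) [[348. 259.]]
(-11, 33, -30) [[344. 301.]]
((498.8457336425781, 280.1827087402344), (80.62403869628906, 81.13573455810547), 7.420587062835693) [ 1.71745283 -0.53017058  3.44135423]
```

View pics/w2c.png

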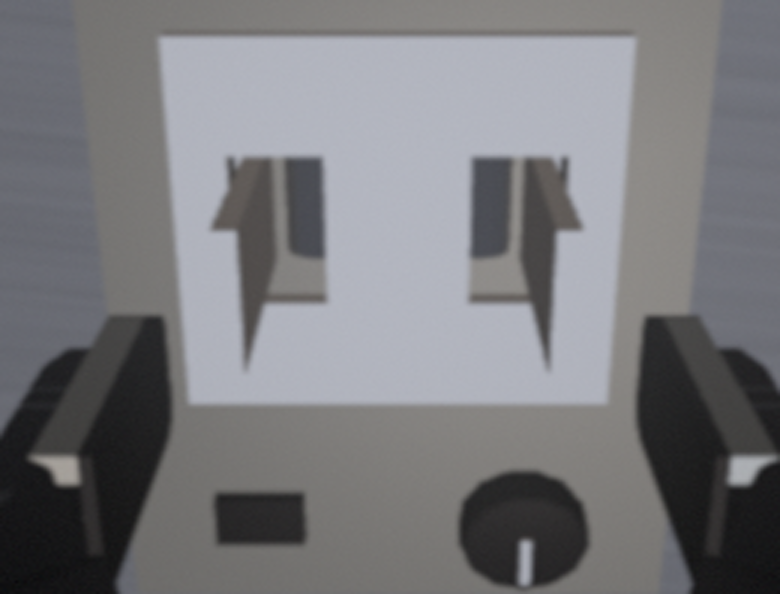

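Run:
```python
from h import *
im=arm.get_image('scene'); c=cam('scene'); o=arm.get_obs(); R=np.array(o['ee_rot']);t=np.array(o['tcp_pos'])
print(proj(c,t), arm.camera_model('wrist')['tool_from_camera'].round(2).tolist())
b=cv2.resize(im[90:230,250:420],None,fx=4.2,fy=4.2,interpolation=cv2.INTER_CUBIC)
for z,col in ((0,(255,0,0)),(-20,(0,255,0)),(-40,(255,255,0))):
  for y in (-33,33):
    q=(proj(c,t+R@np.array([0,y,z],float))[0]-[250,90])*4.2; cv2.circle(b,tuple(int(v) for v in q),3,col,-1)
save('s2',b)
```

```text
[[330.12429921 172.81187135]] [[0.0, -0.94, -0.33, 84.61], [1.0, 0.0, -0.0, 0.34], [0.0, -0.33, 0.94, -177.38], [0.0, 0.0, 0.0, 1.0]]
```

View pics/s2.png

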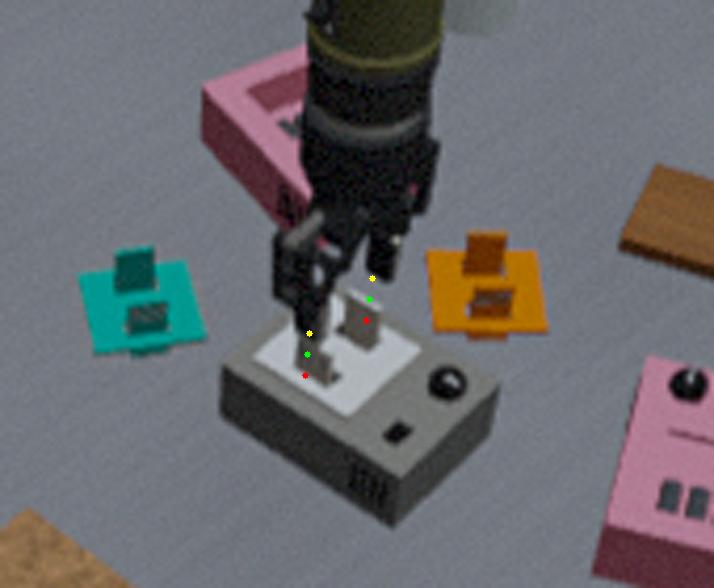

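The fingertips in both pictures sit about 40 mm above the stated TCP. I'll check this harmlessly by closing partway and seeing whether the tabs move.

Call:
move_arm(slide=[[0, 0, 0], [0, 0, 0], [0, 0, 0], [0, 0, 0], [0, 0, 0]], turn=[[0, 0, 0], [0, 0, 0], [0, 0, 0], [0, 0, 0], [0, 0, 0]], jaw=0.58)

```text
time_s: 3.12
tcp_pos: [499.8, 280.4, 61.4]
ee_rot: [[-0.992, -0.129, 0.0], [-0.129, 0.992, -0.0], [-0.0, -0.0, -1.0]]
force: [0.2, -0.3, 0.2]
finger_gap: 49.4
```

```bash
python3 look.py w3
```

```text
{'time_s': 3.117, 'tcp_pos': [499.816, 280.36, 61.394], 'ee_rot': [[-0.992, -0.129, 0.0], [-0.129, 0.992, -0.0], [-0.0, -0.0, -1.0]], 'force': [0.195, -0.345, 0.248], 'joints': [0.511, 0.352, -0.315, 0.903, -0.0, 0.382], 'finger_gap': 49.406}
```

View pics/w3.png

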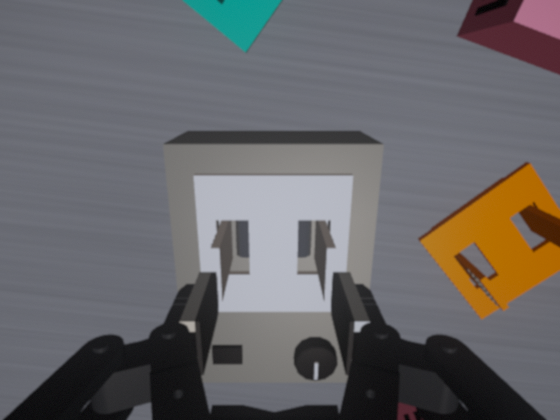

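Confirmed: the gap is 49 mm and the tabs have not moved, so the real tips are about 38 mm behind the reported TCP. I'll reopen and go lower, watching the force.

Call:
move_arm(slide=[[0, 0, 0], [0, 0, 0], [0, 0, 0], [0, 0, 0.012], [0, 0, 0.024], [0, 0, 0.034], [0, 0, 0.042], [0, 0, 0.045], [0, 0, 0.045], [0, 0, 0.045]], turn=[[0, 0, 0], [0, 0, 0], [0, 0, 0], [0, 0, 0], [0, 0, 0], [0, 0, 0], [0, 0, 0], [0, 0, 0], [0, 0, 0], [0, 0, 0]], jaw=0.8)

```text
time_s: 4.0
tcp_pos: [499.7, 280.3, 34.2]
ee_rot: [[-0.992, -0.129, -0.0], [-0.129, 0.992, -0.0], [0.0, -0.0, -1.0]]
force: [-0.3, 0.4, 0.4]
finger_gap: 68.5
```

```bash
python3 look.py w4
python3 - <<'E'
from h import *
im=arm.get_image('scene')
save('s4',cv2.resize(im[120:220,280:400],None,fx=5.5,fy=5.5,interpolation=cv2.INTER_CUBIC))
E
```

```text
{'time_s': 4.0, 'tcp_pos': [499.687, 280.324, 34.189], 'ee_rot': [[-0.992, -0.129, -0.0], [-0.129, 0.992, -0.0], [0.0, -0.0, -1.0]], 'force': [-0.255, 0.413, 0.403], 'joints': [0.511, 0.379, -0.346, 0.846, -0.0, 0.382], 'finger_gap': 68.492}
```

View pics/w4.png

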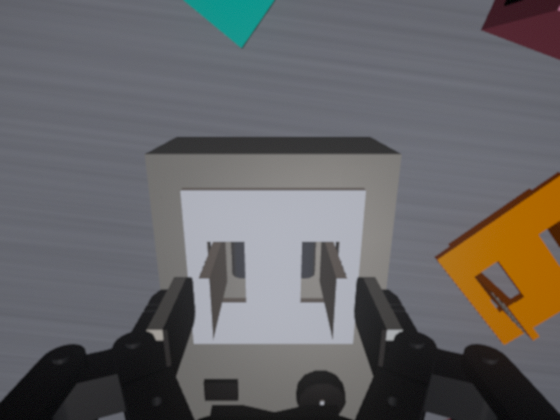

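View pics/s4.png

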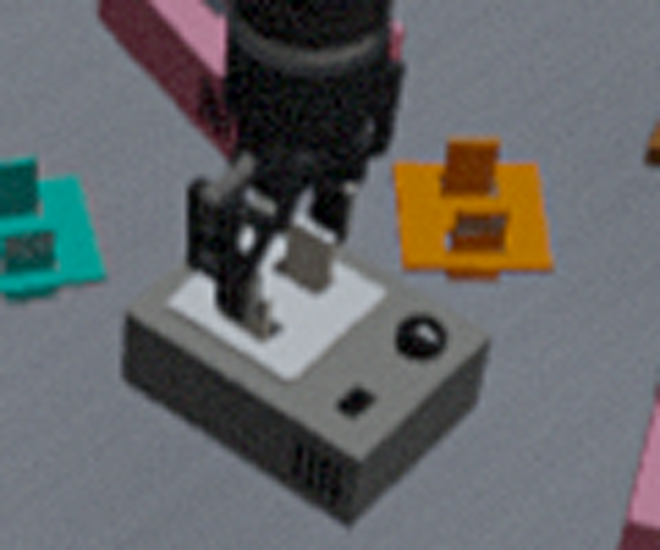

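Run:
```python
from h import *
import pickle
for n,(r0,r1,c0,c1) in {'w3':(165,318,185,360),'w4':(180,350,170,375)}.items():
    o,im=pickle.load(open(n+'.pkl','rb')); c=cam('wrist',o); R=np.array(o['ee_rot']);t=np.array(o['tcp_pos'])
    # row profile of plate edges above fingers
    res=[]
    for row in range(200,232,4):
        g=im[row].astype(float).min(1); e=[]
        for a,b in ((c0-12,c0+30),(c1-40,c1+5)):
            d=np.abs(np.diff(g[a:b])); i=np.argmax(d); w=d[max(0,i-2):i+3]; e.append(a+.5+np.sum(w*np.arange(max(0,i-2),i+3))/w.sum())
        p=[R.T@(back(c,(x,row),59)-t) for x in e]; res.append([p[0][1],p[1][1]])
    r=np.array(res); print(n,r.mean(0),r.mean(),)
```

```text
w3 [-40.48713406  35.97870228] -2.2542158906231817
w4 [-40.46807381  39.80493408] -0.33156986509731023
```

Call:
move_arm(slide=[[0, -0.0006, 0.004], [0, -0.0006, 0.008], [0, -0.0006, 0.008], [0, -0.0006, 0.008]], turn=[[0, 0, 0], [0, 0, 0], [0, 0, 0], [0, 0, 0]], jaw=0.72)

```text
time_s: 4.43
tcp_pos: [499.7, 279.9, 29.4]
ee_rot: [[-0.992, -0.128, -0.0], [-0.128, 0.992, -0.0], [0.0, -0.0, -1.0]]
force: [0.9, 0.1, 0.0]
finger_gap: 61.9
```

Call:
move_arm(slide=[[0, 0, 0], [0, 0, 0], [0, 0, 0], [0, 0, 0], [0, 0, 0], [0, 0, 0], [0, 0, 0], [0, 0, 0]], turn=[[0, 0, 0], [0, 0, 0], [0, 0, 0], [0, 0, 0], [0, 0, 0], [0, 0, 0], [0, 0, 0], [0, 0, 0]], jaw=0.4, grip_force=25)

```text
time_s: 5.1
tcp_pos: [500.5, 280.1, 30.8]
ee_rot: [[-0.992, -0.128, 0.001], [-0.128, 0.992, 0.0], [-0.001, 0.0, -1.0]]
force: [-1.6, -1.6, 8.7]
finger_gap: 36.6
```

```bash
python3 look.py w5
```

```text
{'time_s': 5.1, 'tcp_pos': [500.469, 280.112, 30.81], 'ee_rot': [[-0.992, -0.128, 0.001], [-0.128, 0.992, 0.0], [-0.001, 0.0, -1.0]], 'force': [-1.565, -1.618, 8.737], 'joints': [0.511, 0.382, -0.35, 0.837, -0.0, 0.382], 'finger_gap': 36.616}
```

View pics/w5.png

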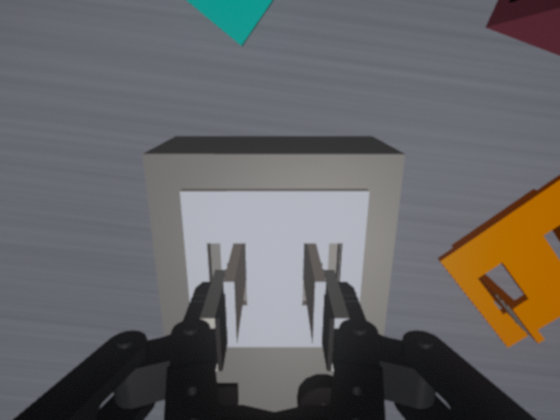

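Call:
move_arm(slide=[[0, 0, 0], [0, 0, 0], [0, 0, 0], [0, 0, -0.006], [0, 0, -0.014], [0, 0, -0.024], [0, 0, -0.036], [0, 0, -0.05], [0, 0, -0.06], [0, 0, -0.06]], turn=[[0, 0, 0], [0, 0, 0], [0, 0, 0], [0, 0, 0], [0, 0, 0], [0, 0, 0], [0, 0, 0], [0, 0, 0], [0, 0, 0], [0, 0, 0]], jaw=0, grip_force=30)

```text
time_s: 5.98
tcp_pos: [501.0, 280.7, 67.5]
ee_rot: [[-0.992, -0.129, 0.002], [-0.129, 0.992, 0.001], [-0.003, 0.001, -1.0]]
force: [0.2, 0.2, -0.4]
finger_gap: 36.1
```

```bash
python3 look.py w6
python3 - <<'E'
from h import *
im=arm.get_image('scene')
save('s6',cv2.resize(im[100:240,240:410],None,fx=4.2,fy=4.2,interpolation=cv2.INTER_CUBIC))
E
```

```text
{'time_s': 5.983, 'tcp_pos': [501.048, 280.735, 67.522], 'ee_rot': [[-0.992, -0.129, 0.002], [-0.129, 0.992, 0.001], [-0.003, 0.001, -1.0]], 'force': [0.232, 0.221, -0.415], 'joints': [0.511, 0.346, -0.308, 0.913, 0.0, 0.382], 'finger_gap': 36.086}
```

View pics/w6.png

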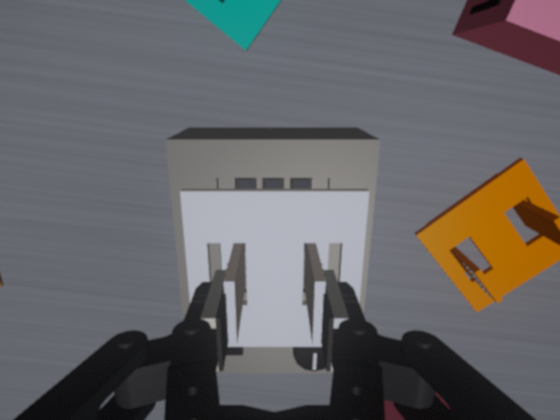

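View pics/s6.png

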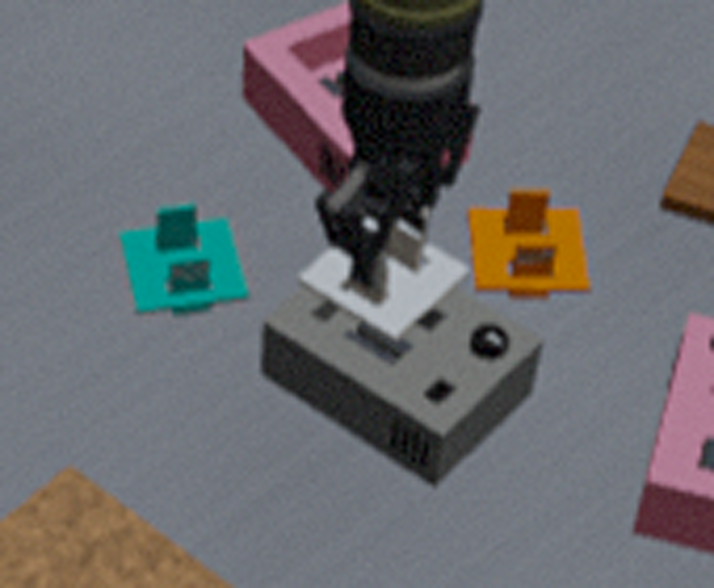

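Both pictures show the cover off and level with the pack standing in place. Next I'll carry it to above the mat.

Call:
move_arm(slide=[[0, 0, -0.03], [0.001, -0.02, -0.05], [0.004, -0.06, -0.05], [0.007, -0.115, -0.05], [0.011, -0.175, -0.05], [0.0145, -0.235, -0.05], [0.018, -0.295, -0.05], [0.022, -0.355, -0.05], [0.025, -0.41, -0.05], [0.028, -0.45, -0.05], [0.029, -0.466, -0.05], [0.0292, -0.4707, -0.05]], turn=[[0, 0, 0], [0, 0, 0], [0, 0, 0.022], [0, 0, 0.022], [0, 0, 0.022], [0, 0, 0.022], [0, 0, 0.022], [0, 0, 0.022], [0, 0, 0.022], [0, 0, 0.022], [0, 0, 0.022], [0, 0, 0.022]])

```text
time_s: 7.08
tcp_pos: [518.7, -4.5, 95.8]
ee_rot: [[-0.994, -0.108, 0.0], [-0.108, 0.994, -0.0], [-0.0, -0.0, -1.0]]
force: [-0.6, 0.7, -1.0]
finger_gap: 36.1
```

Call:
move_arm(slide=[[0, 0, 0], [0, 0, 0], [0, 0, 0], [0, 0, 0]], turn=[[0, 0, 0], [0, 0, 0], [0, 0, 0], [0, 0, 0]])

```text
time_s: 7.42
tcp_pos: [518.7, -1.1, 95.6]
ee_rot: [[-0.994, -0.113, -0.0], [-0.113, 0.994, 0.0], [0.0, 0.0, -1.0]]
force: [0.4, -0.3, -1.5]
finger_gap: 36.5
```

```bash
python3 look.py w7
python3 - <<'E'
from h import *
import pickle
o,im=pickle.load(open('w7.pkl','rb')); c=cam('wrist',o); R=np.array(o['ee_rot']);t=np.array(o['tcp_pos'])
z=t[2]+24.9+4
m=np.zeros((420,560),np.uint8); m[175:360,165:385]=(im.astype(int).min(2)>140)[175:360,165:385]
k=max(cv2.findContours(m,cv2.RETR_EXTERNAL,cv2.CHAIN_APPROX_NONE)[0],key=cv2.contourArea)[:,0,:]
r=cv2.minAreaRect(np.array([back(c,p,z)[:2] for p in k],np.float32)); print('cover',r)
x=arm.regions_of('wrist','mat')
for q in x[:2]:
  print(q['score'],q['bbox']); k=max(cv2.findContours(q['region'].astype(np.uint8),cv2.RETR_EXTERNAL,cv2.CHAIN_APPROX_NONE)[0],key=cv2.contourArea)[:,0,:]
  print(cv2.minAreaRect(np.array([back(c,p,4)[:2] for p in k],np.float32)))
M=np.array([517.3,-2.2]);a=np.radians(6.4);X=np.array([np.cos(a),np.sin(a)]);Y=np.array([-X[1],X[0]])
q=proj(c,[np.r_[M+80*i*X+80*j*Y,4] for i,j in((1,1),(1,-1),(-1,-1),(-1,1))])
b=im.copy(); cv2.polylines(b,[q.astype(np.int32)],True,(255,0,0),1); save('w7m',b)
E
```

```text
{'time_s': 7.417, 'tcp_pos': [518.724, -1.088, 95.561], 'ee_rot': [[-0.994, -0.113, -0.0], [-0.113, 0.994, 0.0], [0.0, 0.0, -1.0]], 'force': [0.397, -0.279, -1.543], 'joints': [-0.002, 0.227, -0.401, 0.943, 0.0, -0.116], 'finger_gap': 36.455}
cover ((516.3291015625, -0.9731216430664062), (79.06851959228516, 79.76908874511719), 6.54401159286499)
0.69 [272.4, 188.8, 232.8, 203.7]
((516.2344360351562, -2.171844482421875), (159.2967071533203, 159.85145568847656), 6.544273376464844)
```

View pics/w7m.png

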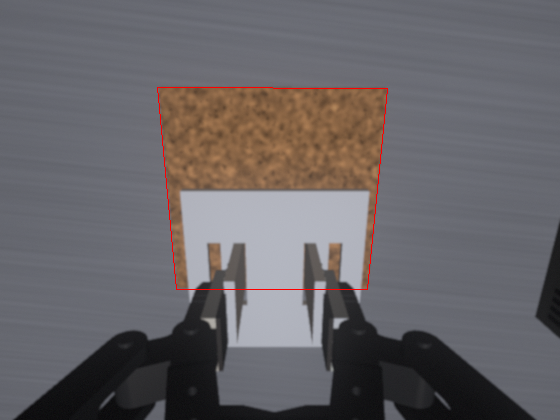

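Call:
move_arm(slide=[[0, -0.002, 0.02], [0, -0.002, 0.05], [0, -0.002, 0.08], [0, -0.002, 0.105], [0, -0.002, 0.125], [0, -0.002, 0.14], [0, -0.002, 0.152], [0, -0.002, 0.16], [0, -0.002, 0.164], [0, -0.002, 0.166], [0, -0.002, 0.166], [0, -0.002, 0.166]], turn=[[0, 0, 0], [0, 0, 0], [0, 0, 0], [0, 0, 0], [0, 0, 0], [0, 0, 0], [0, 0, 0], [0, 0, 0], [0, 0, 0], [0, 0, 0], [0, 0, 0], [0, 0, 0]])

```text
time_s: 8.52
tcp_pos: [519.4, -3.5, -3.5]
ee_rot: [[-0.994, -0.111, 0.001], [-0.111, 0.994, 0.0], [-0.001, -0.0, -1.0]]
force: [0.2, 0.2, 0.0]
finger_gap: 36.5
```

Call:
move_arm(slide=[[0, 0, 0.001], [0, 0, 0.002], [0, 0, 0.003], [0, 0, 0.003], [0, 0, 0.003]], turn=[[0, 0, 0], [0, 0, 0], [0, 0, 0], [0, 0, 0], [0, 0, 0]])

```text
time_s: 8.93
tcp_pos: [518.9, -3.5, -5.8]
ee_rot: [[-0.994, -0.111, -0.0], [-0.111, 0.994, -0.0], [0.0, -0.0, -1.0]]
force: [0.5, 0.3, -1.6]
finger_gap: 36.1
```

```bash
python3 look.py w8
python3 - <<'E'
from h import *
im=arm.get_image('scene')
save('s8',cv2.resize(im[170:300,180:340],None,fx=4.5,fy=4.5,interpolation=cv2.INTER_CUBIC))
E
```

```text
{'time_s': 8.933, 'tcp_pos': [518.88, -3.498, -5.764], 'ee_rot': [[-0.994, -0.111, -0.0], [-0.111, 0.994, -0.0], [0.0, -0.0, -1.0]], 'force': [0.506, 0.326, -1.618], 'joints': [-0.007, 0.337, -0.518, 0.715, -0.0, -0.118], 'finger_gap': 36.095}
```

View pics/s8.png

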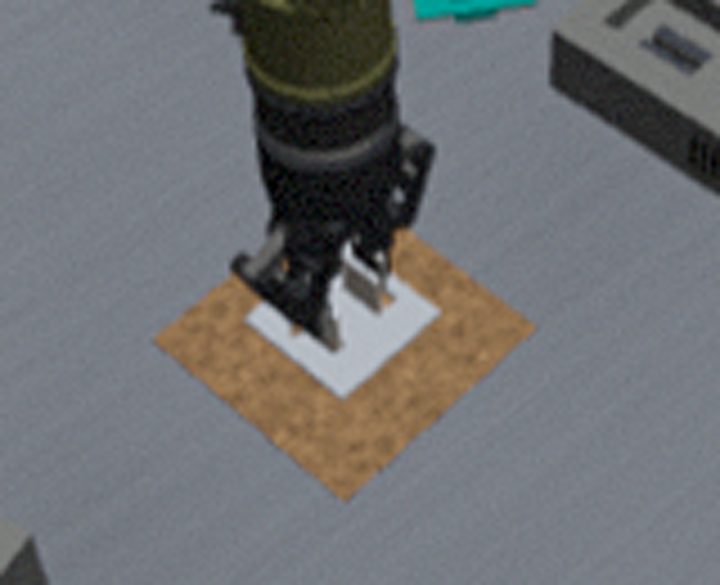

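Call:
move_arm(slide=[[0, 0.002, 0.001], [0, 0.002, 0.002], [0, 0.002, 0.003], [0, 0.002, 0.0035], [0, 0.002, 0.0035]], turn=[[0, 0, 0], [0, 0, 0], [0, 0, 0], [0, 0, 0], [0, 0, 0]])

```text
time_s: 9.45
tcp_pos: [518.9, -2.1, -7.0]
ee_rot: [[-0.994, -0.112, 0.0], [-0.112, 0.994, 0.0], [-0.0, 0.0, -1.0]]
force: [-3.6, 1.4, 9.0]
finger_gap: 36.7
```

Contact force is 9 N, so the cover is standing on the mat. I'll release it by opening gradually.

Call:
move_arm(slide=[[0, 0, -0.001], [0, 0, -0.001], [0, 0, -0.001], [0, 0, -0.001]], turn=[[0, 0, 0], [0, 0, 0], [0, 0, 0], [0, 0, 0]], jaw=0.6, grip_force=20)

```text
time_s: 9.78
tcp_pos: [518.6, -2.3, -7.5]
ee_rot: [[-0.994, -0.111, -0.0], [-0.111, 0.994, -0.0], [0.0, -0.0, -1.0]]
force: [-0.2, 0.8, -1.1]
finger_gap: 51.0
```

Call:
move_arm(slide=[[0, 0, 0], [0, 0, 0], [0, 0, 0], [0, 0, 0]], turn=[[0, 0, 0], [0, 0, 0], [0, 0, 0], [0, 0, 0]], jaw=0.85)

```text
time_s: 10.12
tcp_pos: [518.9, -2.3, -7.3]
ee_rot: [[-0.994, -0.111, 0.0], [-0.111, 0.994, -0.0], [-0.0, -0.0, -1.0]]
force: [0.2, -0.4, 0.2]
finger_gap: 72.6
```

```bash
python3 look.py w9
```

```text
{'time_s': 10.117, 'tcp_pos': [518.862, -2.3, -7.288], 'ee_rot': [[-0.994, -0.111, 0.0], [-0.111, 0.994, -0.0], [-0.0, -0.0, -1.0]], 'force': [0.169, -0.427, 0.223], 'joints': [-0.004, 0.339, -0.52, 0.712, -0.0, -0.116], 'finger_gap': 72.551}
```

View pics/w9.png

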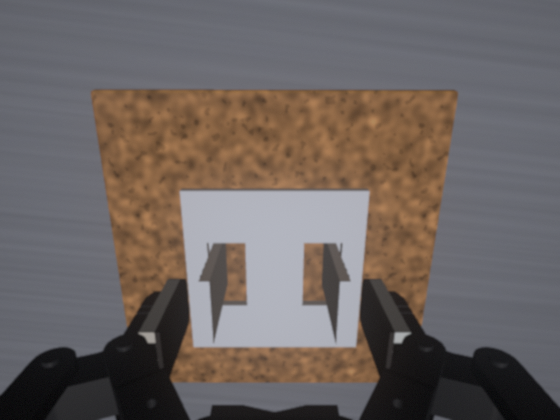

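The jaws are free of the tabs and the cover stands flat. I'll retreat straight up and check.

Call:
move_arm(slide=[[0, 0, -0.01], [0, 0, -0.03], [0, 0, -0.07], [0, 0, -0.12], [0, 0, -0.18], [0, 0, -0.24], [0, 0, -0.3], [0, 0, -0.32], [0, 0, -0.32], [0, 0, -0.32], [0, 0, -0.32]], turn=[[0, 0, 0], [0, 0, 0], [0, 0, 0], [0, 0, 0], [0, 0, 0], [0, 0, 0], [0, 0, 0], [0, 0, 0], [0, 0, 0], [0, 0, 0], [0, 0, 0]])

```text
time_s: 11.08
tcp_pos: [517.9, -2.3, 183.7]
ee_rot: [[-0.994, -0.111, -0.002], [-0.111, 0.994, -0.0], [0.002, 0.0, -1.0]]
force: [-0.5, 0.5, -0.5]
finger_gap: 72.4
```

```bash
python3 look.py w10
python3 - <<'E'
from h import *
import pickle
o,im=pickle.load(open('w10.pkl','rb')); c=cam('wrist',o)
def rect(m,z):
  k=max(cv2.findContours(m.astype(np.uint8),cv2.RETR_EXTERNAL,cv2.CHAIN_APPROX_NONE)[0],key=cv2.contourArea)[:,0,:]
  return cv2.minAreaRect(np.array([back(c,p,z)[:2] for p in k],np.float32))
for n,z in(('cover',21),('mat',4)):
  for q in arm.regions_of('wrist',n)[:1]: print(n,q['score'],rect(q['region'],z))
s=arm.get_image('scene'); save('s10',cv2.resize(s[100:300,170:430],None,fx=3,fy=3,interpolation=cv2.INTER_CUBIC))
c=cam('top'); arm.get_image('top')
for q in arm.regions_of('top','pack'): print('pack',q['score'],rect(q['region'],55))
E
```

```text
{'time_s': 11.083, 'tcp_pos': [517.935, -2.29, 183.714], 'ee_rot': [[-0.994, -0.111, -0.002], [-0.111, 0.994, -0.0], [0.002, 0.0, -1.0]], 'force': [-0.462, 0.538, -0.451], 'joints': [-0.004, 0.167, -0.265, 1.14, -0.0, -0.116], 'finger_gap': 72.398}
cover 0.91 ((363.8180847167969, 213.26101684570312), (61.893516540527344, 34.489044189453125), 59.3826789855957)
mat 0.74 ((516.8487548828125, -2.575897216796875), (159.49984741210938, 160.32952880859375), 6.434816360473633)
pack 0.94 ((517.5545654296875, 279.1360778808594), (153.78335571289062, 117.15178680419922), 7.197237491607666)
pack 0.94 ((313.49371337890625, 433.1187744140625), (124.4125747680664, 152.30125427246094), 79.49674224853516)
pack 0.68 ((713.0564575195312, 395.040283203125), (126.15760803222656, 151.8910369873047), 30.14628791809082)
```

View pics/w10.png

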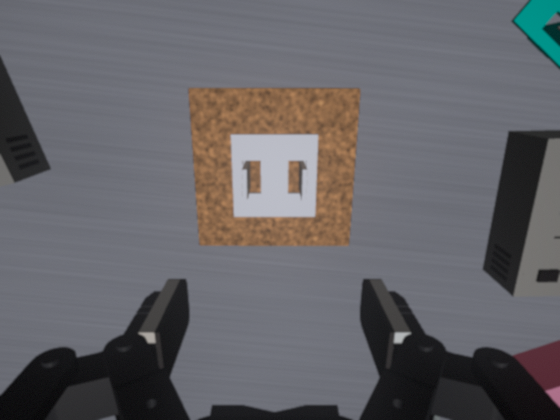

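View pics/s10.png

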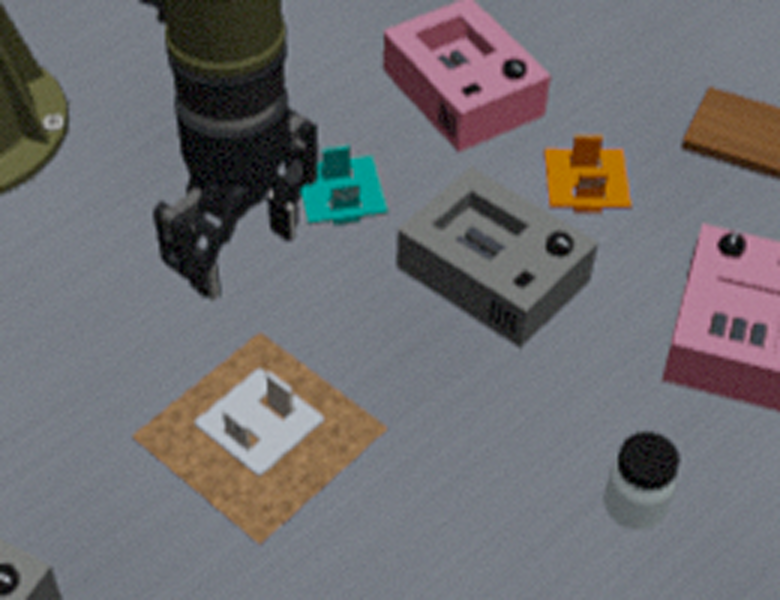

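The cover stands tabs up in the middle of the mat: plate about (231–318, 135–217) in the wrist picture, mat about (189–360, 88–246). The pack has not moved (within about 1 mm). Handing in.

```bash
python3 -c "
from rig import arm
print(arm.finish_job())"
```

```text
the job is handed in; nothing more can be done
None
```

I squeezed both tabs in, lifted the white cover straight off the grey pack, and set it down tabs upward in the middle of the cork mat. The job was handed in with the robot clear of everything, at about 11 s of the 42 s allowed.

**Last checks:**
- **Cover:** the last pictures show it flat and tabs up in the middle of the mat. Just before release, the mat-centre estimates agreed with the cover within about 1–2 mm.
- **Pack:** it is standing about 1 mm from where it started, which is within measuring error.
- **Forces:** the highest wrist force I saw reported was about 9 N, both when squeezing the tabs and when setting the cover down.

**What disagreed:**
- **Fingertip position:** the real fingertips sat about 36–40 mm behind the reported TCP, although the description puts the TCP at their very end. I saw this in the wrist and scene pictures and confirmed it by closing partway with the tabs unmoved, then lowered the tool by that amount.
- **Cover detection:** in the final wrist picture the network's top "cover" was the turquoise look-alike near (363, 213) mm. I therefore confirmed the white cover's place by eye, not with a final measurement.
- **Finger gap:** it read about 36.5 mm with the tabs fully in, against the 38 mm given.

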